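Tamp the ceramic packing level in the test cell

ROBOT

A 6-joint arm with a two-finger parallel gripper is mounted at the origin on the work surface. World frame = base frame: x ahead of the robot, y to its left, z up, the work surface at z = 0. Lengths are in m, angles in rad, forces in N, time in s.
With the tool pointing down it reaches from about 0.35 to 0.775 m from the base axis. Payload 7.3 kg.
Tool frame: the origin (TCP) lies at the very end of the fingers, on their centre line; the grasp point (between the pads) lies robot.pinch_z behind it (robot.pinch_z is the distance from the TCP to the grasp point, in m); y points along the fingers, z is the direction in which the jaws open and shut, and the axes are right-handed (so a half turn about y gives the same grasp; the last joint's range is limited). The gripper opens to 92 mm and grips with 3 to 60 N. Pads are 19 mm wide; open, the fingers measure 130 mm over their backs; the gripper's body (75 mm by 190 mm) begins 47 mm behind the grasp point.
Start: joints at [1.201, 0.342, 1.524, -0, 1.275, -0.146], TCP at [0.117, 0.512, 0.195] pointing down, gripper open.
Joint ranges: [-2.53, 2.53], [-0.77, 2.02], [0.04, 2.7], [-1, 4.14], [0.28, 2.66], [-3.11, 3.11]. Speed limits (rad/s): [2.57, 2.57, 3.14, 3.14, 3.14, 3.14].

INTERFACE

Orientations are given as [roll, pitch, yaw] about the fixed x, y, z axes, in that order (R = Rz(yaw) Ry(pitch) Rx(roll)).
In Python, from cell import status, viewer, robot gives the robot as it stands. The module is installed in compiled form; this text tells all that it offers.
- The arm moves only by the shell command python3 -m pendant 'ROWS' [FORCE]. ROWS is JSON, a list that holds one entry, the list of rows, each a list of 7 numbers: the shift along the tool's x, y, z in cm, then the turn, a rotation vector about the tool's x, y, z in rad, then the finger opening in cm, from 0 to 9.18. A call has 1 to 20 rows; each row is the pose to reach, as a shift and turn from the pose commanded when the call began, along the tool's axes at that moment; what a row does not reach only later rows make up. A row lasts 1/10 s, in which the tool goes at most 50 mm and 8.59 degrees, less where a joint would pass 70% of its speed; a pose out of reach is approached as far as the arm can. A call with a gripper value outside its range is refused whole. The fingers move at their own pace and stop on an object; FORCE is the grip in N (left out, the last holds). Time passes only in rows, so rows that repeat a pose let the fingers close. It gives the time, the measured TCP pose, the force and the opening at its end, in the units of the state.
- status.observe(): the state, without advancing time (a new reading comes with each control period).
- viewer.read_camera(name): name is "scene" or "side" or "wrist"; returns a dict with "image" (400x640x3 uint8, red, green, blue), "range_z" (400x640 float32, m along the optical axis (not along the pixel's ray), 0 where there is no reading), "fx", "fy", "cx", "cy" (pixels), "distortion" ([k1, k2, p1, p2, k3] as OpenCV has them; the pictures are not rectified), "camera_from_world" (4x4, takes a point from world to camera coordinates). Camera axes: x right, y up, looking along -z (the intrinsics and any distortion apply to the point x, -y, -z); pixel columns grow to the right and rows downward; lengths in m; the calibration is good to about 2 mm. A picture is of the moment at which its call begins.
- robot.hand_in(): hands the job in, once; it reports no verdict.
The state is a dict: "time": time; "qpos": joint angles; "qvel": joint speeds; "joint_efforts": joint torques, N m; "tool_pos": TCP position; "tool_rot": TCP orientation; "contact_force": force on the tool from outside, world axes, zero at the start; "torque": the same for the moment, N m; "opening": finger opening in m.
Only numpy, scipy, OpenCV 4.12 (cv2) and the standard library are available. Lean on these libraries where they do the work, as an engineer would, in place of code of your own. Each camera call takes 0.05 s, during which the arm holds its last target. There are 200 camera calls.

TASK

Pick up the hand tamper and tamp the loose ceramic chunks in the aluminium cell, one half and then the other, until all are down on their seats and the bed is level. Lean on it firmly for a moment, with 16 to 20 N but never more than 25 N, and touch the cell and the chunks with nothing but the tamper; then stand the tamper upright in the middle of its blue mat, let go, and leave everything else on the bench undisturbed.

Things in the scene. Friction and masses are not known exactly. Their poses are not given: they have to be found in the camera images.
- bin: the packing cell: open aluminium bin bolted to the bench on a dark base plate; outside 104 mm along its x, 132 mm along its y, 85 mm high, walls 6 mm (inside 92 x 120 mm). Origin: centre of the underside, z up. Inside are twelve ceramic chunks, 3 columns (x = -28, 0, 28 mm) by 4 rows (y = -42, -14, 14, 42 mm); see chunk1_top
- tamper_grip (a point): centre of the tamper's yellow grip. The grip is an upright block 44 mm along its x, 24 mm along its y, 56 mm high (from 28 mm below to 26 mm above this point); z points up, away from the foot. Take it from above with the fingers closing along its y (24 mm)
- tamper_face (a point): centre of the underside of the tamper's flat steel foot, 92 mm below tamper_grip, same axes. The foot is 76 mm along x, 52 mm along y, 14 mm thick: it covers two of the four rows of chunks (a half of the bin) when its x runs along the bin's x
- tamper: the hand tamper, 118 mm tall, about 0.35 kg: steel foot, round stem, black collar (48 x 28 mm, 60 to 66 mm up), yellow grip. Origin at tamper_face
- pad: blue parking mat fixed to the bench, 130 mm along its x, 110 mm along its y, 6 mm thick, on which the tamper stands. Origin: centre of the underside
- chunk1_top (a point): centre of the top (19 mm across, flat) of the chunk at x -28, y -42 mm in the bin; chunk 27 mm across. Each chunk stands up to 11 mm proud of its seat in the bed, held by friction: pressed with 1.2 to 1.7 N it slides down, stays where it is pushed, and stops hard. All are equally tall: all seated means level
- chunk2_top (a point): centre of the top (19 mm across, flat) of the chunk at x 0, y -42 mm in the bin; chunk 27 mm across. The bed under the chunks also settles as a whole, by an unknown 0 to 14 mm, under a press of over about 10 N, stays down and then stops hard
- chunk3_top (a point): centre of the top (19 mm across, flat) of the chunk at x 28, y -42 mm in the bin; chunk 27 mm across. All is borne by a springy support grid that gives by a millimetre or two under a firm press and springs back; its height in the bin differs by some mm from run to run and is not reported, so how far down to press must be felt
- chunk4_top (a point): centre of the top (19 mm across, flat) of the chunk at x -28, y -14 mm in the bin; chunk 27 mm across
- chunk5_top (a point): centre of the top (19 mm across, flat) of the chunk at x 0, y -14 mm in the bin; chunk 27 mm across
- chunk6_top (a point): centre of the top (19 mm across, flat) of the chunk at x 28, y -14 mm in the bin; chunk 27 mm across
- chunk7_top (a point): centre of the top (19 mm across, flat) of the chunk at x -28, y 14 mm in the bin; chunk 27 mm across
- chunk8_top (a point): centre of the top (19 mm across, flat) of the chunk at x 0, y 14 mm in the bin; chunk 27 mm across
- chunk9_top (a point): centre of the top (19 mm across, flat) of the chunk at x 28, y 14 mm in the bin; chunk 27 mm across
- chunk10_top (a point): centre of the top (19 mm across, flat) of the chunk at x -28, y 42 mm in the bin; chunk 27 mm across
- chunk11_top (a point): centre of the top (19 mm across, flat) of the chunk at x 0, y 42 mm in the bin; chunk 27 mm across
- chunk12_top (a point): centre of the top (19 mm across, flat) of the chunk at x 28, y 42 mm in the bin; chunk 27 mm across
- red_jar: bystander: white jar, red cap, 68 mm across, 105 mm tall. Origin: centre of its underside
- blue_jar: bystander: white jar, blue cap, 68 mm across, 115 mm tall. Origin: centre of its underside
- amber_bottle: bystander: brown bottle, black cap, 68 mm across, 140 mm tall. Origin: centre of its underside
- beaker: bystander: empty glass beaker, 68 mm across, 85 mm tall. Origin: centre of its underside
- dish: bystander: white dish with spare chunks, 68 mm across, 21 mm tall. Origin: centre of its underside
- spatula: bystander: steel spatula lying flat, 130 mm long. Origin: its underside, near the middle
- micrometer: bystander: micrometer on a grey cast stand, 100 mm across the foot, 116 mm tall, thimble 90 mm out to its +y side. Origin: centre of its underside
Mind the look-alikes: they are no part of the job. There is more than one size of the pad; the job needs the largest. What is shaped like the tamper but pink is not meant.

How it is judged:
By the outcome, as a careful person would: the job done as asked, in the order asked, and still so for the second after the job is handed in, with the robot touching nothing.
It also fails if it takes over 72 s, if anything falls off the work surface, if the arm or the gripper's body presses on something with over 40 N, if the wrist force passes 120 N, or if a joint passes its speed limit or range.

## Working session

There is one attempt and no reset: what is moved stays moved. The work goes in short steps, Python scripts to look and compute and a shell command to move; the robot and the scene stay as the last step left them, time stands still between calls to the robot, and variables do not carry over. Pictures are saved under pics/ and viewed, about 8 in all and at most 12, crops included, and the job is handed in when it is done.

```bash
mkdir -p pics; cat > h.py <<'E'
import numpy as np, cv2
from cell import status, viewer, robot
def cam(n):
    c=viewer.read_camera(n); c['K']=np.array([[c['fx'],0,c['cx']],[0,c['fy'],c['cy']],[0,0,1.]]); c['D']=np.array(c['distortion'],float)
    c['W']=np.linalg.inv(np.array(c['camera_from_world'])); return c
def pts(c,uv,z=None):
    """pixels -> world, by depth or onto plane z"""
    uv=np.array(uv,float).reshape(-1,2); n=cv2.undistortPoints(uv[:,None],c['K'],c['D'])[:,0]
    d=np.c_[n[:,0],-n[:,1],-np.ones(len(n))]; R,o=c['W'][:3,:3],c['W'][:3,3]; w=d@R.T
    if z is None: s=c['range_z'][uv[:,1].astype(int),uv[:,0].astype(int)][:,None]
    else: s=((z-o[2])/w[:,2])[:,None]
    return o+s*w
def cloud(c):
    v,u=np.mgrid[:400,:640]; return pts(c,np.c_[u.ravel(),v.ravel()]).reshape(400,640,3)
def save(n,im,k=1): cv2.imwrite('pics/'+n,cv2.resize(im[:,:,::-1],None,fx=k,fy=k,interpolation=cv2.INTER_CUBIC))
E
python3 - <<'E'
from h import *
for n in('scene','side'):
    c=cam(n); save(n+'.png',c['image'],1.25); print(n,c['W'][:3,3].round(3),c['fx'],c['D'])
s=status.observe(); print(s,robot.pinch_z)
E
```

```text
scene [ 1.731 -0.384  1.228] 516.5820867368577 [-0.03828036  0.          0.          0.          0.        ]
side [ 0.014 -0.676  0.841] 443.47796520129174 [-0.09075412  0.          0.          0.          0.        ]
{'time': 0.1, 'qpos': array([ 1.20100889e+00,  3.42654995e-01,  1.52491100e+00, -4.81658662e-07,
        1.27540894e+00, -1.45984056e-01]), 'qvel': array([ 0.0004244 , -0.00123684, -0.00152175, -0.00028964, -0.00052764,
       -0.00196968]), 'joint_efforts': array([ 1.20175853e-03, -4.32002699e+01, -2.44698268e+01,  7.17790006e-02,
        5.25071018e-02, -6.78706942e-05]), 'tool_pos': array([0.11634077, 0.51153191, 0.19431715]), 'tool_rot': array([-1.57216397e+00,  2.00618500e-04, -2.23803382e-01]), 'contact_force': array([-0.5051642 ,  0.77984164,  0.57053678]), 'torque': array([-0.00056404, -0.01831955, -0.00635287]), 'opening': 0.09208974499756495} 0.0188
```

View pics/scene.png

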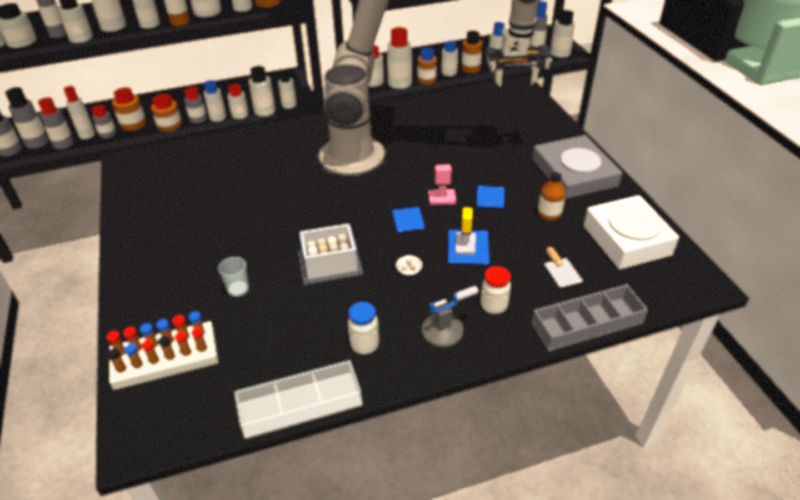

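View pics/side.png

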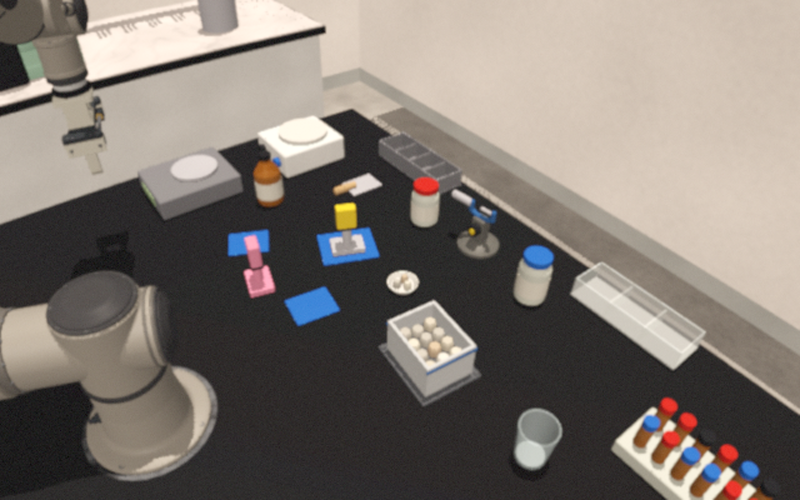

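The two views show three blue mats: scene (409,219), (490,196) and (468,246), the last being the largest with the yellow tamper on it. The pink look-alike is at (443,185), and the cell is at (330,252). Next I measure.

```bash
cat > m.py <<'E'
from h import *
for n in('scene','side'):
    c=cam(n); P=cloud(c); hsv=cv2.cvtColor(c['image'],cv2.COLOR_RGB2HSV); ok=c['range_z']>0
    tab=ok&(P[...,0]>.2)&(P[...,0]<1)&(abs(P[...,1])<.6)
    b=tab&cv2.inRange(hsv,(100,120,60),(125,255,255)).astype(bool)&(P[...,2]<.03)
    k,l,st,ce=cv2.connectedComponentsWithStats(b.astype(np.uint8))
    for i in range(1,k):
        if st[i,4]>150:
            v,u=np.where(l==i); Q=pts(c,np.c_[u,v],.006)[:,:2].astype(np.float32); print(n,'blue',ce[i].round(),np.round(cv2.minAreaRect(Q)[0],4),np.round(cv2.minAreaRect(Q)[1],3),round(cv2.minAreaRect(Q)[2],1), 'z',np.median(P[l==i][:,2]).round(4))
    y=tab&cv2.inRange(hsv,(22,140,70),(34,255,255)).astype(bool)&(P[...,2]>.05)
    k,l,st,ce=cv2.connectedComponentsWithStats(y.astype(np.uint8))
    for i in range(1,k):
        if st[i,4]<60: continue
        Q=P[l==i]; zt=Q[:,2].max(); T=Q[Q[:,2]>np.percentile(Q[:,2],99)-.004]
        print(n,'yellow',ce[i].round(),len(Q),'zmax',zt.round(4),'top',len(T),T.mean(0).round(4),cv2.minAreaRect(T[:,:2].astype(np.float32)),'all',cv2.minAreaRect(Q[:,:2].astype(np.float32)))
    # steel foot: z 0.012..0.026 near the pad
    # bin rim
    g=tab&(P[...,2]>.076)&(P[...,2]<.1)
    k,l,st,ce=cv2.connectedComponentsWithStats(g.astype(np.uint8))
    for i in range(1,k):
        if st[i,4]>80:
            Q=P[l==i]; print(n,'z~85',ce[i].round(),len(Q),np.median(Q[:,2]).round(4),cv2.minAreaRect(Q[:,:2].astype(np.float32)))
E
python3 m.py; python3 - <<'E'
from h import *
a=cam('scene')['image'][90:250,220:460]; save('cropa.png',a,3.3)
a=cam('side')['image'][130:330,170:400]; save('cropb.png',a,3)
E
```

```text
scene blue [392. 157.] [0.3583 0.3367] [0.09  0.111] 64.9 z 0.0035
scene blue [326. 175.] [0.375  0.0692] [0.089 0.109] 81.4 z 0.0034
scene blue [376. 199.] [0.5396 0.1885] [0.119 0.145] 68.3 z 0.005
scene yellow [373. 175.] 145 zmax 0.1294 top 16 [0.5395 0.1798 0.1274] ((0.5399675369262695, 0.17829325795173645), (0.016264447942376137, 0.04058775678277016), 66.48001098632812) all ((0.5344292521476746, 0.18050611019134521), (0.024565231055021286, 0.0520562045276165), 68.05294799804688)
scene z~85 [442. 155.] 143 0.0892 ((0.49297812581062317, 0.46132221817970276), (0.06706836819648743, 0.050510745495557785), 47.989356994628906)
scene z~85 [498. 180.] 340 0.0825 ((0.6730035543441772, 0.5735546350479126), (0.05231750011444092, 0.1339065134525299), 89.24381256103516)
scene z~85 [261. 193.] 348 0.0827 ((0.4739794135093689, -0.19026073813438416), (0.1361272931098938, 0.11534681916236877), 84.968505859375)
scene z~85 [185. 213.] 119 0.082 ((0.4883396327495575, -0.4424261450767517), (0.07493415474891663, 0.06236623600125313), 7.938167095184326)
scene z~85 [397. 229.] 138 0.0842 ((0.7687981724
[... 2126 characters left out ...]
85 [534. 326.] 154 0.0911 ((0.6832939386367798, -0.5489109754562378), (0.02450142800807953, 0.025287766009569168), 82.99498748779297)
side z~85 [432. 342.] 276 0.0828 ((0.48727792501449585, -0.4438489079475403), (0.06609385460615158, 0.06719368696212769), 46.06129837036133)
side z~85 [549. 338.] 167 0.0913 ((0.6833130717277527, -0.5852546691894531), (0.025135358795523643, 0.024813154712319374), 16.212575912475586)
side z~85 [520. 339.] 173 0.0915 ((0.6331213116645813, -0.5488662123680115), (0.026964768767356873, 0.02388679049909115), 36.45370101928711)
side z~85 [535. 351.] 183 0.0914 ((0.6327458024024963, -0.5859599113464355), (0.026076585054397583, 0.024035032838582993), 86.36528015136719)
```

View pics/cropa.png

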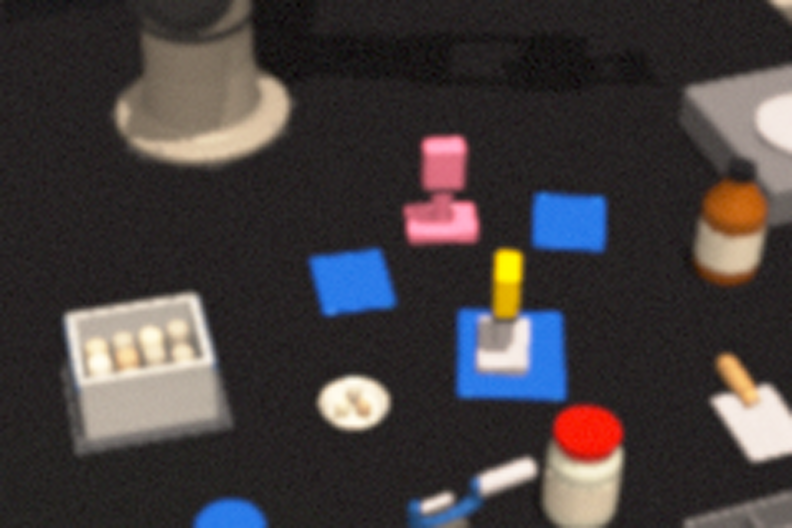

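View pics/cropb.png

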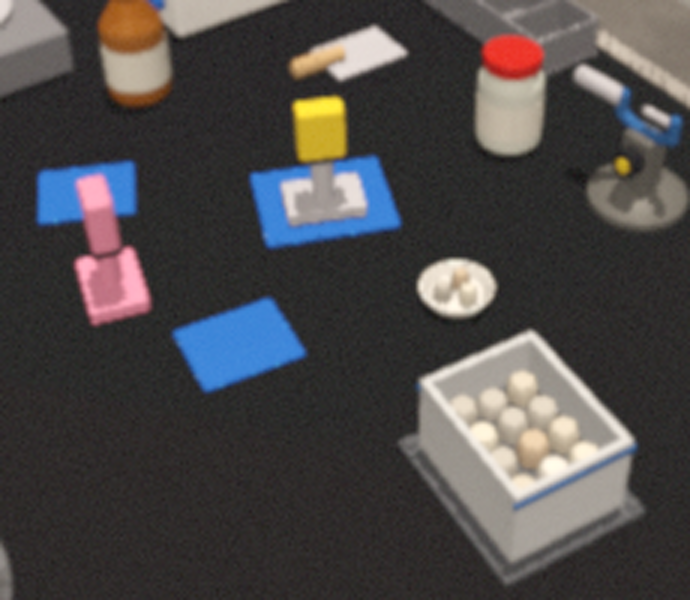

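```bash
python3 -m pendant '[[[12,-2,-6,0,0.05,0,9],[24,-3,-12,0,0.1,0,9],[36,-3,-17,0,0.15,0,9],[48,-3,-23.2,0,0.195,0,9],[48,-3,-23.2,0,0.195,0,9],[48,-3,-23.2,0,0.195,0,9],[48,-3,-23.2,0,0.195,0,9],[48,-3,-23.2,0,0.195,0,9],[48,-3,-23.2,0,0.195,0,9],[48,-3,-23.2,0,0.195,0,9],[48,-3,-23.2,0,0.195,0,9],[48,-3,-23.2,0,0.195,0,9],[48,-3,-23.2,0,0.195,0,9],[48,-3,-23.2,0,0.195,0,9],[48,-3,-23.2,0,0.195,0,9]]]' 10
cat > w.py <<'E'
from h import *
import sys
c=cam('wrist'); save(sys.argv[1],c['image'],1.2); print(c['W'].round(3))
P=cloud(c); hsv=cv2.cvtColor(c['image'],cv2.COLOR_RGB2HSV)
y=cv2.inRange(hsv,(22,140,70),(34,255,255)).astype(bool)&(P[...,2]>.06)
Q=P[y]; 
if len(Q)>50:
    T=Q[Q[:,2]>.115]; print('yellow n',len(Q),'ztop',np.median(T[:,2]),'top',cv2.minAreaRect(T[:,:2].astype(np.float32)),T.mean(0))
b=cv2.inRange(hsv,(100,120,60),(125,255,255)).astype(bool)&(P[...,2]<.03)
if b.sum()>100: print('blue',b.sum(),np.median(P[b][:,2]),cv2.minAreaRect(P[b][:,:2].astype(np.float32)))
E
python3 w.py w1.png
```

```text
time: 1.8
tool_pos: [0.5321, 0.1802, 0.2252]
tool_rot: [-1.571, 0.0, -0.417]
contact_force: [-0.5, 0.6, -0.2]
opening: 0.0896
[[ 0.405 -0.873 -0.272  0.458]
 [ 0.914  0.387  0.119  0.212]
 [ 0.002 -0.297  0.955  0.415]
 [ 0.     0.     0.     1.   ]]
yellow n 128 ztop 0.12260911277573194 top ((0.5071274042129517, 0.1908244490623474), (0.0764569491147995, 0.07439522445201874), 20.377872467041016) [0.52624086 0.19297301 0.19951741]
blue 4842 0.004742921875487943 ((0.5057294964790344, 0.3019222021102905), (0.5996608138084412, 0.2575051188468933), 77.11300659179688)
```

View pics/w1.png

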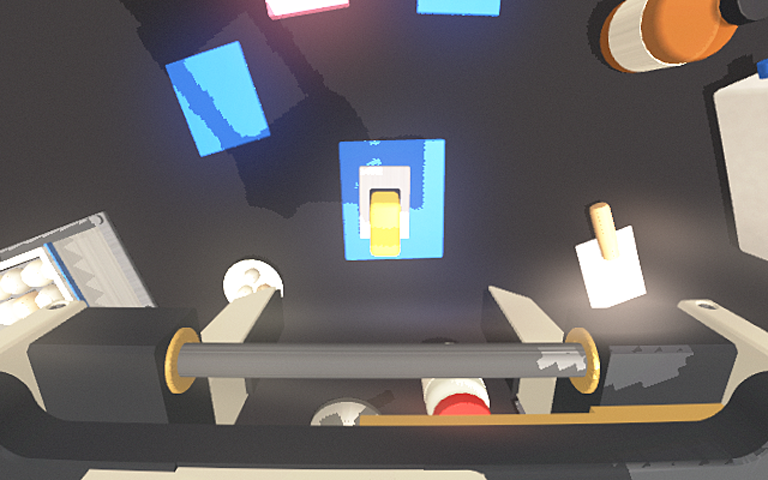

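The wrist view (1.2x) shows the yellow grip at (385,220) on the large mat at (392,200), nicely aligned with the image axes. The small mats and the pink foot are at the top. I now measure grip, mat and foot from this picture.

```bash
cat > w2.py <<'E'
from h import *
c=cam('wrist'); P=cloud(c); im=c['image'].astype(int); u0,u1,v0,v1=270,385,105,225
m=np.zeros((400,640),bool); m[v0:v1,u0:u1]=1
b=m&(im[...,2]-im[...,0]>40); cs=cv2.findContours(b.astype(np.uint8),0,1)[0]; k=max(cs,key=cv2.contourArea)[:,0]
q=pts(c,k,.006)[:,:2].astype(np.float32); print('pad',cv2.minAreaRect(q))
R=m&(P[...,2]>.115)&(P[...,2]<.135); v,u=np.where(R); print('top',R.sum(),np.median(P[R],0),cv2.minAreaRect(pts(c,np.c_[u,v],.124)[:,:2].astype(np.float32)))
F=m&(P[...,2]>.014)&(P[...,2]<.028); v,u=np.where(F); print('foot',F.sum(),np.median(P[F],0),cv2.minAreaRect(pts(c,np.c_[u,v],.02)[:,:2].astype(np.float32)))
print(np.percentile(P[m][:,2],[1,50,99]),(u.min(),u.max(),v.min(),v.max()))
E
python3 w2.py
```

```text
pad ((0.5384891033172607, 0.19018518924713135), (0.11049745976924896, 0.12984228134155273), 67.61847686767578)
top 1126 [0.53253966 0.18299916 0.12345984] ((0.5327174663543701, 0.1830306351184845), (0.02277616783976555, 0.04442267119884491), 66.07806396484375)
foot 1410 [0.51871835 0.19025508 0.01974156] ((0.5334094166755676, 0.18293271958827972), (0.05168558284640312, 0.07564397156238556), 66.16767883300781)
[-0.00173738  0.00531307  0.12473105] (np.int64(299), np.int64(341), np.int64(138), np.int64(198))
```

```bash
python3 -m pendant '[[[0,3,0.25,0,0,0,9],[0,6,0.25,0,0,0,9],[0,9,0.25,0,0,0,9],[0,11,0.25,0,0,0,9],[0,12.5,0.25,0,0,0,9],[0,13.5,0.25,0,0,0,9],[0,14.2,0.25,0,0,0,9],[0,14.6,0.25,0,0,0,9],[0,14.6,0.25,0,0,0,9],[0,14.6,0.25,0,0,0,2],[0,14.6,0.25,0,0,0,2],[0,14.6,0.25,0,0,0,2],[0,14.6,0.25,0,0,0,2],[0,14.6,0.25,0,0,0,2],[0,14.6,0.25,0,0,0,2],[0,14.6,0.25,0,0,0,2],[0,14.6,0.25,0,0,0,2],[0,14.6,0.25,0,0,0,2]]]' 15
```

```text
time: 3.7
tool_pos: [0.5341, 0.1816, 0.0789]
tool_rot: [-1.571, -0.0, -0.419]
contact_force: [0.7, 0.5, -1.2]
opening: 0.0235
```

```bash
python3 -m pendant '[[[0,0,0,0,0,0,1.5],[0,0,0,0,0,0,1.5],[0,0,0,0,0,0,1.5],[0,-0.5,0,0,0,0,1.5],[0,-1.5,0,0,0,0,1.5],[0,-3,0,0,0,0,1.5],[0,-5,0,0,0,0,1.5],[0,-7,0,0,0,0,1.5],[0,-9,0,0,0,0,1.5],[0,-11,0,0,0,0,1.5],[0,-12.5,0,0,0,0,1.5],[0,-13,0,0,0,0,1.5],[0,-13,0,0,0,0,1.5],[0,-13,0,0,0,0,1.5],[0,-13,0,0,0,0,1.5]]]' 55
python3 - <<'E'
from h import *
print(status.observe()['contact_force'],status.observe()['torque'],status.observe()['tool_pos'],status.observe()['tool_rot'])
c=cam('side'); P=cloud(c)
# bin rim: fit from pts with rim plane, side cam and scene cam
for n in('side','scene'):
    c=cam(n);P=cloud(c)
    m=(P[...,0]>.38)&(P[...,0]<.57)&(P[...,1]>-.29)&(P[...,1]<-.1)&(P[...,2]>.078)&(P[...,2]<.092)
    k,l,st,_=cv2.connectedComponentsWithStats(m.astype(np.uint8)); i=1+st[1:,4].argmax(); v,u=np.where(l==i)
    print(n,np.median(P[l==i][:,2]),np.percentile(P[l==i][:,2],[5,95]))
    h=cv2.convexHull(np.c_[u,v].astype(np.int32))[:,0]
    for z in(.085,.091): print(z,cv2.minAreaRect(pts(c,h,z)[:,:2].astype(np.float32)))
    ins=(P[...,0]>.44)&(P[...,0]<.51)&(P[...,1]>-.24)&(P[...,1]<-.14)&(P[...,2]<.078)&(P[...,2]>.02)
    print('inside z',ins.sum(),np.percentile(P[ins][:,2],[5,25,50,75,95]))
E
```

```text
time: 5.2
tool_pos: [0.5335, 0.1813, 0.2079]
tool_rot: [-1.572, 0.002, -0.419]
contact_force: [0.1, -0.5, -2.2]
opening: 0.0232
[ 0.14573549 -0.5472715  -2.19148255] [ 0.06013547 -0.0282238  -0.00038087] [0.53350299 0.18133876 0.20790334] [-1.57189047  0.00163376 -0.41878418]
side 0.08329817463885658 [0.07881402 0.08630714]
0.085 ((0.4717862904071808, -0.19451743364334106), (0.14038854837417603, 0.1081080511212349), 84.57577514648438)
0.091 ((0.4681524336338043, -0.1983371376991272), (0.13927419483661652, 0.10724993050098419), 84.57575988769531)
inside z 928 [0.04436535 0.05386127 0.05948203 0.06255103 0.06581878]
scene 0.08383493187724178 [0.0787297  0.08924234]
0.085 ((0.4783405065536499, -0.19110828638076782), (0.13528157770633698, 0.11305304616689682), 84.52546691894531)
0.091 ((0.48491570353507996, -0.1921214461326599), (0.13457143306732178, 0.11245965212583542), 84.52543640136719)
inside z 315 [0.0465262  0.05520918 0.05978485 0.06367731 0.06784621]
```

```bash
python3 -m pendant '[[[0.5,0,-1,0,-0.01,0,1.5],[1.5,0,-3,0,-0.03,0,1.5],[3,0,-6,0,-0.06,0,1.5],[5,0,-9.5,0,-0.1,0,1.5],[7,0,-13,0,-0.14,0,1.5],[9,0,-17,0,-0.18,0,1.5],[11,0,-21,0,-0.22,0,1.5],[13,0,-25,0,-0.26,0,1.5],[14.5,0,-28,0,-0.29,0,1.5],[16,0,-31,0,-0.31,0,1.5],[16.7,0,-32.5,0,-0.32,0,1.5],[17,0,-33,0,-0.324,0,1.5],[17,0,-33,0,-0.324,0,1.5],[17,0,-33,0,-0.324,0,1.5],[17,0,-33,0,-0.324,0,1.5],[17,0,-33,0,-0.324,0,1.5]]]'
python3 - <<'E'
from h import *
s=status.observe();print(s['tool_pos'],s['contact_force'])
c=cam('wrist'); save('w3.png',c['image'],1.2); P=cloud(c)
m=(P[...,0]>.38)&(P[...,0]<.57)&(P[...,1]>-.29)&(P[...,1]<-.1)&(P[...,2]>.078)&(P[...,2]<.092)
k,l,st,_=cv2.connectedComponentsWithStats(m.astype(np.uint8)); i=1+st[1:,4].argmax(); print(st[1:]); v,u=np.where(l==i)
print(np.median(P[l==i][:,2])); h=cv2.convexHull(np.c_[u,v].astype(np.int32))[:,0]
print(cv2.minAreaRect(pts(c,h,.085)[:,:2].astype(np.float32)))
E
```

```text
time: 6.95
tool_pos: [0.5553, -0.1882, 0.2091]
tool_rot: [-1.571, -0.0, -0.093]
contact_force: [0.1, 0.5, -2.6]
opening: 0.0232
[ 0.55526859 -0.18815908  0.20906433] [ 0.0593681   0.47725955 -2.55072292]
[[ 234   41  150  118 3864]]
0.08455431429782942
((0.47504082322120667, -0.18915313482284546), (0.1341848373413086, 0.10490459948778152), 84.63013458251953)
```

View pics/w3.png

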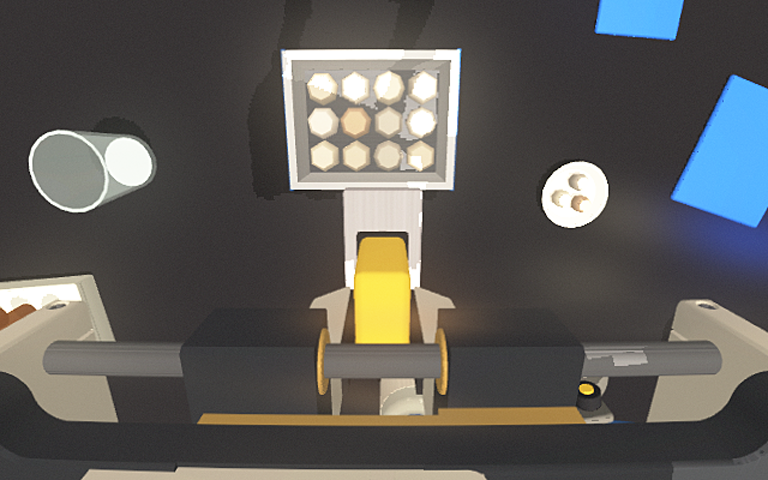

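The wrist view shows the open cell at (372,120) with its twelve chunks, sides parallel to the foot at (383,230), which is in the grip and held square. The cell is about 80 mm behind the tamper. I now go over the +y half and check there.

```bash
python3 -m pendant '[[[-0.5,0,0.1,0,0,0,1.5],[-2,0,0.5,0,0,0,1.5],[-4,0,1,0,0,0,1.5],[-6,0,1.5,0,0,0,1.5],[-7.4,0,1.8,0,0,0,1.5],[-8,0,1.9,0,0,0,1.5],[-8,1,1.9,0,0,0,1.5],[-8,2.5,1.9,0,0,0,1.5],[-8,3.5,1.9,0,0,0,1.5],[-8,4,1.9,0,0,0,1.5],[-8,4,1.9,0,0,0,1.5],[-8,4,1.9,0,0,0,1.5],[-8,4,1.9,0,0,0,1.5]]]'
python3 - <<'E'
from h import *
s=status.observe();print(s['tool_pos'],s['contact_force'],s['torque'])
a=cam('side')['image'][200:350,240:420]; b=cam('scene')['image'][130:255,190:340]
save('x1.png',np.hstack([cv2.resize(a,(400,333)),cv2.resize(b,(400,333))]),1)
E
```

```text
time: 8.3
tool_pos: [0.4778, -0.1629, 0.1694]
tool_rot: [-1.571, -0.001, -0.095]
contact_force: [1.0, 0.4, -2.8]
opening: 0.0232
[ 0.4777741  -0.162875    0.16939733] [ 0.96819666  0.43757912 -2.82965848] [-0.09108837  0.0392478   0.04716348]
```

View pics/x1.png

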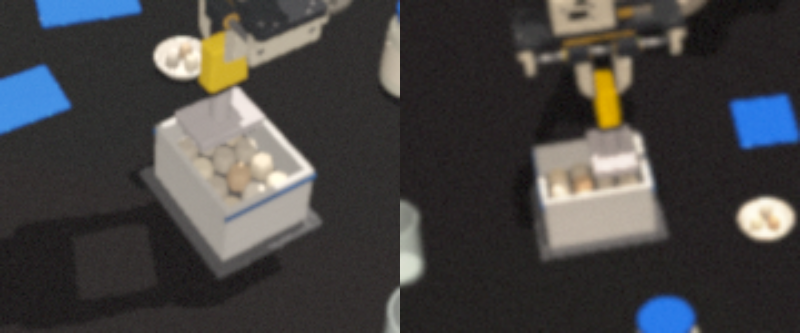

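The pictures show the foot level above the +y half, with the far rim on its left (195,125). A quick numeric check of foot against rim before entering.

```bash
cat > chk.py <<'E'
from h import *
import sys
zt=float(sys.argv[1])
for n in('side','scene'):
    c=cam(n);P=cloud(c)
    a=(P[...,0]>.38)&(P[...,0]<.57)&(P[...,1]>-.29)&(P[...,1]<-.1)
    F=a&(abs(P[...,2]-zt+.006)<.011); k,l,st,_=cv2.connectedComponentsWithStats(F.astype(np.uint8)); v,u=np.where(l==1+st[1:,4].argmax())
    r=cv2.minAreaRect(pts(c,np.c_[u,v],zt)[:,:2].astype(np.float32))
    t=.094; R=np.array([[np.cos(t),-np.sin(t)],[np.sin(t),np.cos(t)]])
    Q=P[l==1+st[1:,4].argmax()]; Q=Q[abs(Q[:,2]-zt)<.004]
    b=(Q[:,:2]-[.475,-.190])@R.T
    print(n,len(u),'rect',r,'\n binframe min/max',np.percentile(b,2,axis=0),np.percentile(b,98,axis=0),'foot top z',np.median(Q[:,2]))
E
python3 chk.py 0.1105
```

```text
side 589 rect ((0.47259482741355896, -0.1687992811203003), (0.059954896569252014, 0.08114975690841675), 84.03394317626953) 
 binframe min/max [-0.03826576 -0.00020889] [0.03526962 0.05025958] foot top z 0.10983596825374453
scene 235 rect ((0.48390695452690125, -0.16482242941856384), (0.051926665008068085, 0.08766590058803558), 84.4723892211914) 
 binframe min/max [-0.0349243   0.00102006] [0.03862482 0.05153626] foot top z 0.1102574705143522
```

```bash
python3 -m pendant '[[[0,0.5,0,0,0,0,1.5],[0,1.2,0.05,0,0,0,1.5],[0,2,0.05,0,0,0,1.5],[0,2.5,0.05,0,0,0,1.5],[0,2.8,0.05,0,0,0,1.5],[0,2.9,0.05,0,0,0,1.5],[0,3,0.05,0,0,0,1.5],[0,3.1,0.05,0,0,0,1.5],[0,3.2,0.05,0,0,0,1.5],[0,3.3,0.05,0,0,0,1.5],[0,3.3,0.05,0,0,0,1.5]]]'
```

```text
time: 9.6
tool_pos: [0.4774, -0.1621, 0.136]
tool_rot: [-1.571, -0.0, -0.095]
contact_force: [-1.1, 0.4, 0.3]
opening: 0.0231
```

```bash
python3 -m pendant '[[[0,0.1,0,0,0,0,1.5],[0,0.2,0,0,0,0,1.5],[0,0.3,0,0,0,0,1.5],[0,0.4,0,0,0,0,1.5],[0,0.4,0,0,0,0,1.5]]]'
```

```text
time: 10.1
tool_pos: [0.4775, -0.1622, 0.1319]
tool_rot: [-1.571, -0.0, -0.095]
contact_force: [-0.6, 0.8, 1.7]
opening: 0.0234
```

```bash
python3 -m pendant '[[[0,0.1,0,0,0,0,1.5],[0,0.2,0,0,0,0,1.5],[0,0.2,0,0,0,0,1.5]]]'
```

```text
time: 10.4
tool_pos: [0.4774, -0.1622, 0.1297]
tool_rot: [-1.571, 0.0, -0.095]
contact_force: [-0.1, 2.1, 1.2]
opening: 0.0234
```

```bash
python3 -m pendant '[[[0,0.05,0,0,0,0,1.5],[0,0.1,0,0,0,0,1.5],[0,0.15,0,0,0,0,1.5],[0,0.2,0,0,0,0,1.5]]]'
```

```text
time: 10.8
tool_pos: [0.4774, -0.1622, 0.1279]
tool_rot: [-1.571, -0.0, -0.095]
contact_force: [-0.8, 1.3, 2.7]
opening: 0.0234
```

```bash
python3 -m pendant '[[[0,0.05,0,0,0,0,1.5],[0,0.1,0,0,0,0,1.5],[0,0.1,0,0,0,0,1.5]]]'
```

```text
time: 11.1
tool_pos: [0.4774, -0.1622, 0.1268]
tool_rot: [-1.571, 0.0, -0.095]
contact_force: [-0.4, 1.0, 1.5]
opening: 0.0234
```

```bash
python3 -m pendant '[[[0,0.05,0,0,0,0,1.5],[0,0.1,0,0,0,0,1.5],[0,0.1,0,0,0,0,1.5]]]'
```

```text
time: 11.4
tool_pos: [0.4773, -0.1622, 0.1258]
tool_rot: [-1.571, 0.0, -0.095]
contact_force: [-1.1, 1.5, 1.6]
opening: 0.0237
```

```bash
python3 -m pendant '[[[0,0.05,0,0,0,0,1.5],[0,0.1,0,0,0,0,1.5],[0,0.1,0,0,0,0,1.5]]]'
```

```text
time: 11.7
tool_pos: [0.4774, -0.1622, 0.1248]
tool_rot: [-1.571, 0.0, -0.095]
contact_force: [-0.4, 1.1, 0.8]
opening: 0.0232
```

```bash
python3 -m pendant '[[[0,0.05,0,0,0,0,1.5],[0,0.1,0,0,0,0,1.5],[0,0.15,0,0,0,0,1.5],[0,0.15,0,0,0,0,1.5]]]'
```

```text
time: 12.1
tool_pos: [0.4773, -0.1621, 0.1233]
tool_rot: [-1.571, 0.0, -0.095]
contact_force: [-0.3, 1.2, 1.7]
opening: 0.0232
```

```bash
python3 -m pendant '[[[0,0.05,0,0,0,0,1.5],[0,0.1,0,0,0,0,1.5],[0,0.1,0,0,0,0,1.5]]]'
```

```text
time: 12.4
tool_pos: [0.4774, -0.1621, 0.1223]
tool_rot: [-1.571, 0.0, -0.095]
contact_force: [0.3, 0.8, 3.0]
opening: 0.0232
```

```bash
python3 - <<'E'
from h import *
for n in('side','scene','wrist'):
    c=cam(n);P=cloud(c);im=c['image'].astype(int)
    a=(P[...,0]>.42)&(P[...,0]<.53)&(P[...,1]>-.2)&(P[...,1]<-.12)&(P[...,2]>.1)&(im[...,0]-im[...,2]>70)
    print(n,a.sum(),np.percentile(P[a][:,2],[2,50,90,98]) if a.sum() else '')
    f=(P[...,0]>.44)&(P[...,0]<.51)&(P[...,1]>-.25)&(P[...,1]<-.12)&(P[...,2]<.075)&(P[...,2]>.02)
    if f.sum():print(np.percentile(P[f][:,2],[5,25,50,75,95]))
print(status.observe()['contact_force'])
E
python3 -m pendant '[[[0,0.05,0,0,0,0,1.5],[0,0.1,0,0,0,0,1.5],[0,0.1,0,0,0,0,1.5]]]'
```

```text
side 366 [0.1140826  0.14148231 0.16734812 0.23487527]
[0.03361809 0.04916178 0.05922633 0.062978   0.06723146]
scene 190 [0.11716544 0.16079618 0.17310592 0.2504808 ]
[0.03637199 0.04986092 0.05943286 0.06441726 0.07047122]
wrist 7989 [0.1236132  0.16884035 0.24761237 0.24866244]
[0.03245698 0.04447298 0.05184597 0.06311331 0.06464608]
[-0.2194865   0.37079698  1.31383647]
time: 12.85
tool_pos: [0.4774, -0.1622, 0.1213]
tool_rot: [-1.571, -0.0, -0.095]
contact_force: [-1.3, 0.8, 2.1]
opening: 0.0236
```

```bash
python3 -m pendant '[[[0,0.05,0,0,0,0,1.5],[0,0.1,0,0,0,0,1.5],[0,0.1,0,0,0,0,1.5]]]'
```

```text
time: 13.15
tool_pos: [0.4774, -0.1622, 0.1204]
tool_rot: [-1.571, -0.0, -0.095]
contact_force: [-0.4, 0.8, 1.5]
opening: 0.0237
```

```bash
python3 -m pendant '[[[0,0.05,0,0,0,0,1.5],[0,0.1,0,0,0,0,1.5],[0,0.1,0,0,0,0,1.5]]]'
```

```text
time: 13.45
tool_pos: [0.4774, -0.1622, 0.1193]
tool_rot: [-1.571, 0.0, -0.095]
contact_force: [-0.4, 1.8, 2.9]
opening: 0.0234
```

```bash
python3 -m pendant '[[[0,0.05,0,0,0,0,1.5],[0,0.1,0,0,0,0,1.5],[0,0.1,0,0,0,0,1.5]]]'
```

```text
time: 13.75
tool_pos: [0.4774, -0.1621, 0.1183]
tool_rot: [-1.571, 0.0, -0.095]
contact_force: [-0.4, 1.4, 2.3]
opening: 0.0234
```

Travel since first contact is larger than I expected; I look at the grip and foot for slip.

```bash
python3 - <<'E'
from h import *
c=cam('side'); w=cam('wrist')
a=c['image'][190:330,250:400]; b=w['image'][60:340,180:480]
save('x2.png',np.hstack([cv2.resize(a,(400,373)),cv2.resize(b,(400,373))]),1)
P=cloud(w); im=w['image'].astype(int)
for v in range(120,320,8): print(v,P[v,320].round(4),im[v,320])
E
```

```text
120 [ 0.397 -0.155  0.308] [114 112 107]
128 [ 0.4207 -0.155   0.0076] [114 112 110]
136 [ 0.4261 -0.1557  0.0255] [193 187 175]
144 [ 0.426  -0.156   0.0801] [188 179 168]
152 [ 0.4307 -0.1565  0.0854] [249 243 236]
160 [ 0.4407 -0.1573  0.0604] [234 224 220]
168 [ 0.4471 -0.1579  0.0594] [234 225 219]
176 [ 0.4535 -0.1585  0.0593] [236 227 221]
184 [ 0.4598 -0.1591  0.0599] [235 226 220]
192 [ 0.4661 -0.1596  0.0609] [146 137 129]
200 [ 0.4552 -0.159   0.1179] [233 194  80]
208 [ 0.455  -0.1591  0.1339] [233 192  78]
216 [ 0.4553 -0.1593  0.1466] [235 198  80]
224 [ 0.4555 -0.1594  0.1577] [234 195  77]
232 [ 0.4578 -0.1596  0.1624] [254 241  94]
240 [ 0.4613 -0.1599  0.164 ] [254 242  93]
248 [ 0.4658 -0.1604  0.1634] [254 241  94]
256 [ 0.47   -0.1607  0.1637] [254 240 101]
264 [ 0.4746 -0.1612  0.1633] [254 238 105]
272 [ 0.4796 -0.1616  0.1624] [254 237  99]
280 [ 0.4839 -0.162   0.1629] [254 239  89]
288 [ 0.4468 -0.1591  0.229 ] [110  97  88]
296 [ 0.4478 -0.1592  0.2314] [125 115 109]
304 [ 0.4491 -0.1593  0.2332] [132 125 118]
312 [ 0.4518 -0.1596  0.233 ] [123 115 109]
```

View pics/x2.png

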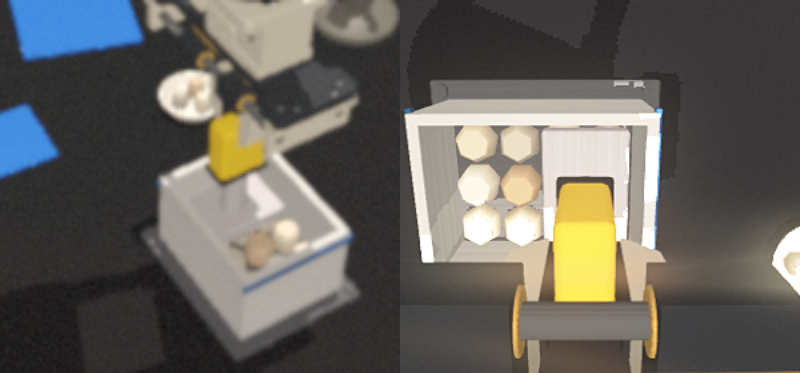

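The pictures show no slip (foot top 0.060, grip top 0.1635, consistent) and the foot sits clear of the walls in the +y half. Continuing.

```bash
python3 -m pendant '[[[0,0.05,0,0,0,0,1.5],[0,0.1,0,0,0,0,1.5],[0,0.1,0,0,0,0,1.5]]]'
```

```text
time: 14.15
tool_pos: [0.4774, -0.1622, 0.1174]
tool_rot: [-1.571, -0.0, -0.095]
contact_force: [-0.1, 1.2, 3.9]
opening: 0.023
```

```bash
python3 -m pendant '[[[0,0.05,0,0,0,0,1.5],[0,0.1,0,0,0,0,1.5],[0,0.1,0,0,0,0,1.5]]]'
```

```text
time: 14.45
tool_pos: [0.4774, -0.1622, 0.1163]
tool_rot: [-1.571, -0.0, -0.095]
contact_force: [-1.5, 0.8, 4.0]
opening: 0.0232
```

```bash
python3 -m pendant '[[[0,0.05,0,0,0,0,1.5],[0,0.1,0,0,0,0,1.5],[0,0.1,0,0,0,0,1.5]]]'
```

```text
time: 14.75
tool_pos: [0.4774, -0.1621, 0.1155]
tool_rot: [-1.571, -0.0, -0.095]
contact_force: [-1.0, 1.0, 5.6]
opening: 0.0235
```

```bash
python3 -m pendant '[[[0,0.03,0,0,0,0,1.5],[0,0.06,0,0,0,0,1.5],[0,0.06,0,0,0,0,1.5]]]'
```

```text
time: 15.05
tool_pos: [0.4775, -0.1622, 0.1153]
tool_rot: [-1.571, -0.001, -0.095]
contact_force: [-1.3, 2.1, 8.4]
opening: 0.0234
```

```bash
python3 -m pendant '[[[0,0.03,0,0,0,0,1.5],[0,0.05,0,0,0,0,1.5],[0,0.05,0,0,0,0,1.5]]]'
```

```text
time: 15.35
tool_pos: [0.4775, -0.1622, 0.1151]
tool_rot: [-1.571, -0.001, -0.095]
contact_force: [-2.9, 2.9, 10.5]
opening: 0.0235
```

```bash
python3 -m pendant '[[[0,0.03,0,0,0,0,1.5],[0,0.06,0,0,0,0,1.5],[0,0.06,0,0,0,0,1.5],[0,0.06,0,0,0,0,1.5]]]'
```

```text
time: 15.75
tool_pos: [0.4777, -0.1622, 0.1149]
tool_rot: [-1.571, -0.001, -0.095]
contact_force: [-3.3, 1.3, 13.9]
opening: 0.0235
```

```bash
python3 -m pendant '[[[0,0.02,0,0,0,0,1.5],[0,0.03,0,0,0,0,1.5],[0,0.03,0,0,0,0,1.5],[0,0.03,0,0,0,0,1.5],[0,0.03,0,0,0,0,1.5]]]'; python3 -c "
from h import *
s=status.observe();print(s['contact_force'],s['torque'],s['tool_pos'])"
```

```text
time: 16.25
tool_pos: [0.4777, -0.1622, 0.1148]
tool_rot: [-1.571, -0.001, -0.095]
contact_force: [-4.2, 3.4, 14.6]
opening: 0.0235
[-4.21720736  3.39431828 14.63105944] [ 0.67128445  0.67910076 -0.03604576] [ 0.47769369 -0.1621863   0.11476498]
```

```bash
python3 -m pendant '[[[0,0.01,0,0,0,0,1.5],[0,0.01,0,0,0,0,1.5],[0,0.01,0,0,0,0,1.5],[0,0.01,0,0,0,0,1.5],[0,0.01,0,0,0,0,1.5],[0,0.01,0,0,0,0,1.5],[0,0.01,0,0,0,0,1.5],[0,0.01,0,0,0,0,1.5]]]'
```

```text
time: 17.05
tool_pos: [0.4777, -0.1622, 0.1147]
tool_rot: [-1.571, -0.002, -0.095]
contact_force: [-4.1, 2.7, 14.9]
opening: 0.0233
```

```bash
python3 -m pendant '[[[0,-0.3,0,0,0,0,1.5],[0,-0.8,0,0,0,0,1.5],[0,-1.8,0,0,0,0,1.5],[0,-3,0,0,0,0,1.5],[0,-4.5,0,0,0,0,1.5],[0,-5.5,0,0,0,0,1.5],[0,-5.8,0,0,0,0,1.5],[0,-5.8,-0.5,0,0,0,1.5],[0,-5.8,-1.5,0,0,0,1.5],[0,-5.8,-3,0,0,0,1.5],[0,-5.8,-4.5,0,0,0,1.5],[0,-5.8,-5.3,0,0,0,1.5],[0,-5.8,-5.6,0,0,0,1.5],[0,-5.8,-5.6,0,0,0,1.5],[0,-5.8,-5.6,0,0,0,1.5],[0,-5.8,-5.6,0,0,0,1.5]]]'
python3 - <<'E'
from h import *
s=status.observe();print(s['tool_pos'],s['contact_force'],s['torque'])
c=cam('side');w=cam('wrist'); P=cloud(w)
t=.094; R=np.array([[np.cos(t),-np.sin(t)],[np.sin(t),np.cos(t)]])
for n,c in(('wrist',w),('side',c)):
    P=cloud(c); B=(P[...,:2]-[.475,-.190])@R.T
    for y in(-42,-14,14,42): print(n,y,[ (int(m.sum()),float(np.percentile(P[m][:,2],70).round(4))) for x in(-28,0,28) for m in [(np.hypot(B[...,0]-x/1e3,B[...,1]-y/1e3)<.008)&(P[...,2]<.09)] if m.sum()])
save('x3.png',np.hstack([cv2.resize(c['image'][190:330,250:400],(400,373)),cv2.resize(w['image'][60:340,180:480],(400,373))]),1)
E
```

```text
time: 18.65
tool_pos: [0.4721, -0.2175, 0.1713]
tool_rot: [-1.571, -0.0, -0.094]
contact_force: [1.0, -0.0, -3.1]
opening: 0.0234
[ 0.47212645 -0.21746859  0.171324  ] [ 0.99585335 -0.04727129 -3.1368469 ] [ 0.0175124  -0.06253029  0.00401008]
wrist -42 [(75, 0.0466)]
wrist -14 [(68, 0.0498)]
wrist 14 [(205, 0.0435), (187, 0.0434), (174, 0.0434)]
wrist 42 [(207, 0.0435), (190, 0.0436), (175, 0.0433)]
side -42 [(2, 0.0457), (9, 0.0501), (7, 0.0495)]
side -14 [(18, 0.0492)]
side 14 [(9, 0.0427)]
side 42 [(9, 0.0442), (7, 0.044), (3, 0.0438)]
```

View pics/x3.png

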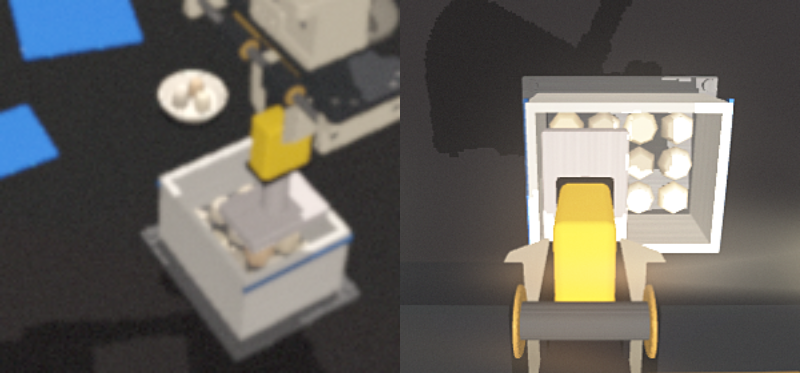

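The +y half is flat (all six tops at 0.0434), and the bed has sunk, so the other half now stands at roughly 0.047–0.055. The foot hangs clear of the walls over the −y half, so I descend.

```bash
python3 -m pendant '[[[0,0.5,0,0,0,0,1.5],[0,1.5,0,0,0,0,1.5],[0,2.5,0,0,0,0,1.5],[0,3.3,0,0,0,0,1.5],[0,3.8,0,0,0,0,1.5],[0,4.1,0,0,0,0,1.5],[0,4.2,0,0,0,0,1.5],[0,4.3,0,0,0,0,1.5],[0,4.4,0,0,0,0,1.5],[0,4.5,0,0,0,0,1.5],[0,4.6,0,0,0,0,1.5],[0,4.7,0,0,0,0,1.5],[0,4.7,0,0,0,0,1.5]]]'
```

```text
time: 20.05
tool_pos: [0.4721, -0.2179, 0.1243]
tool_rot: [-1.571, -0.0, -0.095]
contact_force: [-0.2, 0.2, -3.5]
opening: 0.0232
```

```bash
python3 -m pendant '[[[0,0.1,0,0,0,0,1.5],[0,0.2,0,0,0,0,1.5],[0,0.3,0,0,0,0,1.5],[0,0.4,0,0,0,0,1.5],[0,0.5,0,0,0,0,1.5],[0,0.5,0,0,0,0,1.5]]]'
```

```text
time: 20.65
tool_pos: [0.4722, -0.218, 0.1193]
tool_rot: [-1.571, -0.0, -0.095]
contact_force: [-0.1, -0.2, 1.2]
opening: 0.0234
```

```bash
python3 -m pendant '[[[0,0.1,0,0,0,0,1.5],[0,0.2,0,0,0,0,1.5],[0,0.2,0,0,0,0,1.5]]]'
```

```text
time: 20.95
tool_pos: [0.4721, -0.218, 0.1173]
tool_rot: [-1.571, -0.0, -0.095]
contact_force: [-0.4, 0.2, 2.4]
opening: 0.0234
```

```bash
python3 -m pendant '[[[0,0.05,0,0,0,0,1.5],[0,0.1,0,0,0,0,1.5],[0,0.15,0,0,0,0,1.5],[0,0.15,0,0,0,0,1.5]]]'
```

```text
time: 21.35
tool_pos: [0.4721, -0.2179, 0.1157]
tool_rot: [-1.571, -0.0, -0.095]
contact_force: [-0.1, 0.2, 3.0]
opening: 0.0236
```

```bash
python3 -m pendant '[[[0,0.05,0,0,0,0,1.5],[0,0.1,0,0,0,0,1.5],[0,0.1,0,0,0,0,1.5]]]'
```

```text
time: 21.65
tool_pos: [0.4723, -0.218, 0.1152]
tool_rot: [-1.571, -0.001, -0.095]
contact_force: [-0.7, 1.3, 7.4]
opening: 0.0232
```

```bash
python3 -m pendant '[[[0,0.04,0,0,0,0,1.5],[0,0.08,0,0,0,0,1.5],[0,0.08,0,0,0,0,1.5]]]'
```

```text
time: 21.95
tool_pos: [0.4724, -0.2181, 0.1149]
tool_rot: [-1.571, -0.001, -0.095]
contact_force: [-1.6, 0.8, 10.4]
opening: 0.0234
```

```bash
python3 -m pendant '[[[0,0.04,0,0,0,0,1.5],[0,0.08,0,0,0,0,1.5],[0,0.08,0,0,0,0,1.5],[0,0.08,0,0,0,0,1.5]]]'
```

```text
time: 22.35
tool_pos: [0.4725, -0.2181, 0.1147]
tool_rot: [-1.572, -0.002, -0.095]
contact_force: [-2.6, 1.2, 13.5]
opening: 0.0231
```

```bash
python3 -m pendant '[[[0,0.01,0,0,0,0,1.5],[0,0.02,0,0,0,0,1.5],[0,0.02,0,0,0,0,1.5],[0,0.02,0,0,0,0,1.5],[0,0.02,0,0,0,0,1.5],[0,0.02,0,0,0,0,1.5],[0,0.02,0,0,0,0,1.5],[0,0.02,0,0,0,0,1.5],[0,0.02,0,0,0,0,1.5],[0,0.02,0,0,0,0,1.5]]]'
```

```text
time: 23.35
tool_pos: [0.4725, -0.2182, 0.1146]
tool_rot: [-1.572, -0.002, -0.095]
contact_force: [-3.6, 1.8, 14.4]
opening: 0.0234
```

```bash
python3 -m pendant '[[[0,-0.3,0,0,0,0,1.5],[0,-0.8,0,0,0,0,1.5],[0,-1.8,0,0,0,0,1.5],[0,-3,0,0,0,0,1.5],[0,-4.5,0,0,0,0,1.5],[0,-6,0,0,0,0,1.5],[0,-8,0,0,0,0,1.5],[0.5,-9.3,0.2,0,0,0,1.5],[2,-9.7,0.6,0,0,0,1.5],[4,-9.7,1.2,0,0,0,1.5],[6,-9.7,1.7,0,0,0,1.5],[7.4,-9.7,2,0,0,0,1.5],[8,-9.7,2,0,0,0,1.5],[8,-9.7,2,0,0,0,1.5],[8,-9.7,2,0,0,0,1.5]]]'
python3 - <<'E'
from h import *
s=status.observe();print(s['tool_pos'],s['contact_force'],s['tool_rot'])
w=cam('wrist')
t=.094; R=np.array([[np.cos(t),-np.sin(t)],[np.sin(t),np.cos(t)]])
P=cloud(w); B=(P[...,:2]-[.475,-.190])@R.T
for y in(-42,-14,14,42): print(y,[ (int(m.sum()),P[m][:,2].mean().round(4),P[m][:,2].std().round(4)) for x in(-28,0,28) for m in [(np.hypot(B[...,0]-x/1e3,B[...,1]-y/1e3)<.006)&(P[...,2]<.09)] if m.sum()])
save('w4.png',w['image'],1.2)
E
```

```text
time: 24.85
tool_pos: [0.553, -0.2057, 0.21]
tool_rot: [-1.571, 0.001, -0.095]
contact_force: [0.5, -0.9, -3.2]
opening: 0.0234
[ 0.55296323 -0.20567045  0.21003671] [ 0.50237088 -0.90955827 -3.22418278] [-1.57066850e+00  7.51273351e-04 -9.49930059e-02]
-42 [(112, np.float64(0.0429), np.float64(0.0007)), (104, np.float64(0.0428), np.float64(0.0007)), (98, np.float64(0.0428), np.float64(0.0008))]
-14 [(113, np.float64(0.0429), np.float64(0.0007)), (106, np.float64(0.0428), np.float64(0.0008)), (96, np.float64(0.0428), np.float64(0.0008))]
14 [(114, np.float64(0.043), np.float64(0.0008)), (106, np.float64(0.0428), np.float64(0.0009)), (93, np.float64(0.0429), np.float64(0.0008))]
42 [(113, np.float64(0.0432), np.float64(0.0007)), (103, np.float64(0.043), np.float64(0.0007)), (96, np.float64(0.043), np.float64(0.0008))]
```

View pics/w4.png

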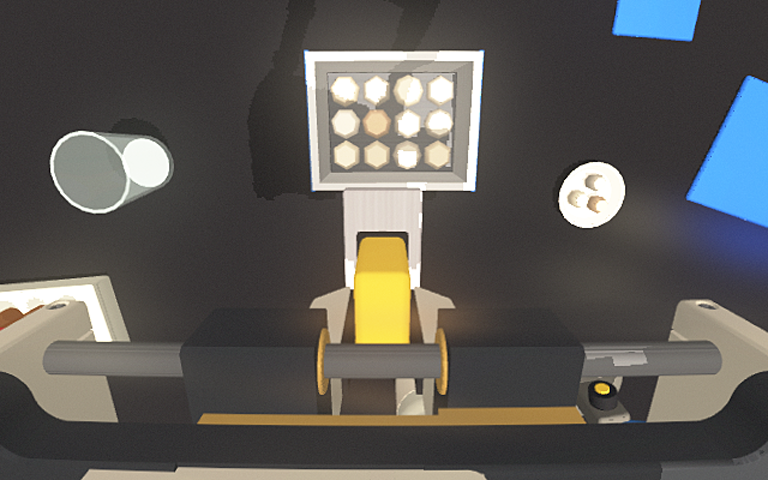

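The picture shows the cell at (395,120) with all twelve chunk tops at 0.0428–0.0432 m, so the bed is level. Now back to the mat.

```bash
python3 -m pendant '[[[-0.1,0,1,0,0.01,0,1.5],[-0.4,0,3,0,0.02,0,1.5],[-0.8,0,6,0,0.045,0,1.5],[-1.2,0,9.5,0,0.07,0,1.5],[-1.8,0,13.5,0,0.1,0,1.5],[-2.3,0,17.5,0,0.13,0,1.5],[-2.8,0,21.5,0,0.16,0,1.5],[-3.4,0,25.5,0,0.19,0,1.5],[-3.9,0,29.5,0,0.22,0,1.5],[-4.4,0,33,0,0.25,0,1.5],[-4.8,0,36,0,0.27,0,1.5],[-5.1,0,38.2,0,0.29,0,1.5],[-5.2,0,39.15,0,0.296,0,1.5],[-5.2,0,39.15,0,0.296,0,1.5],[-5.2,0,39.15,0,0.296,0,1.5],[-5.2,0,39.15,0,0.296,0,1.5]]]'
```

```text
time: 26.5
tool_pos: [0.539, 0.1879, 0.2101]
tool_rot: [-1.571, -0.0, -0.392]
contact_force: [-0.4, -0.1, -3.3]
opening: 0.0233
```

```bash
python3 -m pendant '[[[0,2,0,0,0,0,1.5],[0,5,0,0,0,0,1.5],[0,8,0,0,0,0,1.5],[0,10,0,0,0,0,1.5],[0,11.2,0,0,0,0,1.5],[0,12,0,0,0,0,1.5],[0,12.3,0,0,0,0,1.5],[0,12.3,0,0,0,0,1.5],[0,12.3,0,0,0,0,1.5]]]'
python3 - <<'E'
from h import *
s=status.observe(); print(s['contact_force'])
for n in('scene','side'):
    c=cam(n);P=cloud(c);im=c['image'].astype(int)
    a=(abs(P[...,0]-.538)<.1)&(abs(P[...,1]-.19)<.1)
    b=a&(P[...,2]<.014)&(im[...,2]-im[...,0]>50); v,u=np.where(b); print(n,'pad',cv2.minAreaRect(pts(c,np.c_[u,v],.006)[:,:2].astype(np.float32)))
    f=a&(P[...,2]>.019)&(P[...,2]<.034)&(im[...,2]-im[...,0]<40); k,l,st,_=cv2.connectedComponentsWithStats(f.astype(np.uint8)); v,u=np.where(l==1+st[1:,4].argmax()); print('foot',cv2.minAreaRect(pts(c,np.c_[u,v],.027)[:,:2].astype(np.float32)))
E
```

```text
time: 27.4
tool_pos: [0.5396, 0.1892, 0.088]
tool_rot: [-1.57, -0.002, -0.391]
contact_force: [-0.5, -0.3, -3.4]
opening: 0.0236
[-0.5395505  -0.32047308 -3.40768092]
scene pad ((0.541547417640686, 0.18796060979366302), (0.11338341981172562, 0.13883338868618011), 68.59305572509766)
foot ((0.5433333516120911, 0.18660050630569458), (0.05187353491783142, 0.0835602805018425), 67.86739349365234)
side pad ((0.5365958213806152, 0.1857367902994156), (0.1197618693113327, 0.1338263750076294), 68.00909423828125)
foot ((0.5364071130752563, 0.18410104513168335), (0.0644022524356842, 0.07648583501577377), 67.32286071777344)
```

```bash
python3 -m pendant '[[[0,0.3,0,0,0,0,1.5],[0,0.6,0,0,0,0,1.5],[0,0.75,0,0,0,0,1.5],[0,0.85,0,0,0,0,1.5],[0,0.9,0,0,0,0,1.5],[0,0.9,0,0,0,0,1.5]]]'
```

```text
time: 28.1
tool_pos: [0.5389, 0.1893, 0.0789]
tool_rot: [-1.57, -0.0, -0.391]
contact_force: [-2.5, 0.2, 5.1]
opening: 0.0235
```

```bash
python3 -m pendant '[[[0,-0.06,0,0,0,0,1.5],[0,-0.1,0,0,0,0,1.5],[0,-0.1,0,0,0,0,1.5]]]' 10
```

```text
time: 28.4
tool_pos: [0.539, 0.1891, 0.0789]
tool_rot: [-1.571, -0.0, -0.391]
contact_force: [-0.4, 0.9, -0.5]
opening: 0.024
```

```bash
python3 -m pendant '[[[0,-0.1,0,0,0,0,2.6],[0,-0.1,0,0,0,0,3],[0,-0.1,0,0,0,0,4],[0,-0.1,0,0,0,0,5.5],[0,-0.1,0,0,0,0,7.5],[0,-0.1,0,0,0,0,9],[0,-0.1,0,0,0,0,9],[0,-0.1,0,0,0,0,9],[0,-1,0,0,0,0,9],[0,-2.5,0,0,0,0,9],[0,-4.5,0,0,0,0,9],[0,-7,0,0,0,0,9],[0,-10,0,0,0,0,9],[0,-13,0,0,0,0,9],[0,-15,0,0,0,0,9],[0,-15,0,0,0,0,9],[0,-15,0,0,0,0,9]]]'
python3 w2.py; python3 m.py | grep -E 'z~85|yellow' | cut -c1-90
python3 - <<'E'
from h import *
save('end.png',cam('scene')['image'],1.25)
E
```

```text
time: 30.1
tool_pos: [0.5388, 0.1891, 0.2292]
tool_rot: [-1.57, -0.0, -0.391]
contact_force: [0.9, 0.4, 0.1]
opening: 0.0899
pad ((0.5381233096122742, 0.19044655561447144), (0.11055094748735428, 0.12826001644134521), 67.62247467041016)
top 1119 [0.5365343  0.19011595 0.12347691] ((0.537057638168335, 0.19018934667110443), (0.023473389446735382, 0.04396221041679382), 66.99264526367188)
foot 1418 [0.52254251 0.19751041 0.01972815] ((0.5379933714866638, 0.19007863104343414), (0.05169006437063217, 0.07488778978586197), 67.59036254882812)
[-0.00170071  0.00525456  0.12473507] (np.int64(298), np.int64(339), np.int64(137), np.int64(196))
scene yellow [376. 176.] 146 zmax 0.1305 top 19 [0.5425 0.1849 0.1267] ((0.546687245368957
scene z~85 [442. 155.] 144 0.0902 ((0.4973924160003662, 0.4600251317024231), (0.0672090202
scene z~85 [498. 180.] 342 0.0822 ((0.6697152256965637, 0.5698805451393127), (0.1347318738
scene z~85 [261. 194.] 354 0.0833 ((0.47704261541366577, -0.1907011866569519), (0.13593992
scene z~85 [185. 213.] 115 0.0823 ((0.48909538984298706, -0.44175970554351807), (0.0646771
scene z
[... 748 characters left out ...]
.088 ((0.5323739647865295, 0.17811720073223114), (0.01145653426
side z~85 [428. 217.] 219 0.087 ((0.7564775347709656, -0.18649640679359436), (0.0428662151
side z~85 [346. 270.] 776 0.0829 ((0.4740077257156372, -0.19193580746650696), (0.137675568
side z~85 [534. 326.] 156 0.0914 ((0.6840395927429199, -0.5488528609275818), (0.0241734329
side z~85 [432. 342.] 284 0.0826 ((0.4870961010456085, -0.44349777698516846), (0.066459365
side z~85 [549. 338.] 168 0.0913 ((0.6825960278511047, -0.5855969190597534), (0.0245775263
side z~85 [520. 339.] 168 0.0911 ((0.6335110664367676, -0.5491802096366882), (0.0256288554
side z~85 [536. 352.] 184 0.0917 ((0.6325836181640625, -0.5861472487449646), (0.0254755113
```

View pics/end.png

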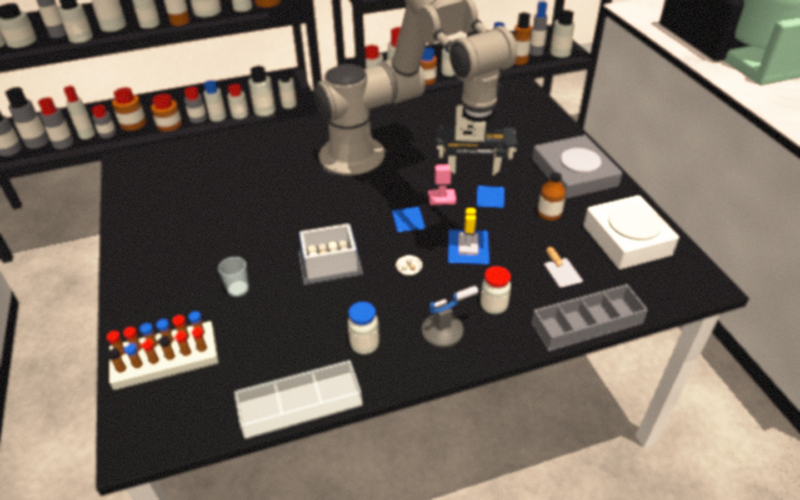

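The final picture shows the tamper upright in the middle of the large mat (470,235), the gripper open and clear above it, and everything else where it was.

```bash
python3 -c "
from cell import robot; print(robot.hand_in())"
```

```text
the job is handed in; nothing more can be done
None
```

The job is handed in, about 30 s on the robot's clock. I tamped the half of the cell nearer the mat (+y) first, then the other half. Each got about 1 s at an estimated 17 to 18 N. The highest reading at the end of any move was about 17.8 N, but I did not sample the force within a move.

- **Bed level:** all twelve chunk tops were at 0.0428 to 0.0432 m, so level within 0.4 mm. The loaded stop height was the same on both halves (tool at 0.1147 and 0.1146 m).
- **Tamper:** it stands upright within about 1 mm of the mat's centre and lined up with it. The gripper is open and 15 cm above it.
- **Bystanders:** the tall items re-measured at their starting places to within camera noise (a few mm). The beaker, dish and spatula I checked only by eye in the last picture.

**Uncertain or in disagreement:**
- The force estimate carries about ±0.5 N, because the zero reading with the tamper held drifted between -2.2 and -3.5 N.
- A sideways force of up to about 5 N (mostly along x) showed during the presses. The foot looked clear of the cell walls, so I took it for slight tilt or arm flex.
- The side and scene cameras differ from the wrist camera by 2 to 5 mm.
- Setting the tamper down pressed the mat with about 8 N, which I eased off before letting go.

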